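Set the shop clock to ten past ten

ROBOT

A 6-joint arm with a two-finger parallel gripper is mounted at the origin on the work surface. World frame = base frame: x ahead of the robot, y to its left, z up, the work surface at z = 0. Lengths are in m, angles in rad, forces in N, time in s.
With the tool pointing down it reaches from about 0.3 to 0.775 m from the base axis. Payload 14.6 kg.
Tool frame: the origin (TCP) lies at the very end of the fingers, on their centre line; the grasp point (between the pads) lies 19 mm behind it; z points along the fingers, y is the line along which they close (so a half turn about z gives the same grasp; the last joint's range is limited). The gripper opens to 94 mm and grips with 3 to 60 N. Pads are 16 mm wide; open, the fingers measure 119 mm over their backs; the gripper's body (75 mm by 177 mm) begins 78 mm behind the grasp point.
Start: joints at [-1.286, 0.3, 1.521, -0, 1.321, -0.067], TCP at [0.19, -0.516, 0.205] pointing down, gripper open.
Joint ranges: [-3.03, 3.03], [-0.79, 2.21], [0.23, 2.52], [-1.04, 4.18], [0, 3.07], [-2.55, 2.55]. Speed limits (rad/s): [2.22, 2.22, 2.57, 3.14, 3.14, 3.14].

INTERFACE

Orientations are given as [roll, pitch, yaw] about the fixed x, y, z axes, in that order (R = Rz(yaw) Ry(pitch) Rx(roll)).
In Python, from station import ctrl gives the robot as it stands. The module is installed in compiled form; this text tells all that it offers.
- The arm moves only by the tool step_arm, never from a script. Its argument "deltas" is a list of rows, each an object with "dp": the shift along the tool's x, y, z scaled (see below), a list of three; "twist": the turn about the tool's z scaled (see below). In form: [{"dp": [tx, ty, tz], "twist": twist}, ...]. A call has 1 to 12 rows; each row shifts and turns the commanded pose from where the row before left it, along the tool's axes as they then stand; what a row does not reach is not made up. The controller multiplies each number of a shift by 0.04 m and each number of a turn by 4 degrees. A row lasts 1/10 s, in which the tool goes at most 50 mm and 8.59 degrees, less where a joint would pass 70% of its speed; a pose out of reach is approached as far as the arm can. A call with a number of a shift or a turn outside -1 to 1 is refused whole. A call with a gripper value outside its range is refused whole. "gripper" is the opening, from -1 (shut) to 1 (fully open), set as the call begins (left out, the last holds). The fingers move at their own pace and stop on an object; "squeeze" is the grip in N (left out, the last holds). Time passes only in rows, so rows that do not move let the fingers close. It gives the time, the measured TCP pose, the force, the opening and the grip force at its end, in the units of the state.
- ctrl.get_obs(): the state, without advancing time (a new reading comes with each control period).
- ctrl.camera(name): name is "side" or "top"; returns (picture, depth): 480x640x3 uint8, red, green, blue; 480x640 float32, m along the optical axis (not along the pixel's ray), 0 where there is no reading.
- ctrl.get_calibration(name): a dict with "fx", "fy", "cx", "cy" (pixels), "world_to_cam" (4x4, takes a point from world to camera coordinates). Camera axes: x right, y down, z forward; pixel columns grow to the right and rows downward; lengths in m; the calibration is good to about 2 mm. A picture is of the moment at which its call begins. get_calibration takes no time and is no camera call.
- ctrl.hand_in(): hands the job in; it is judged then, once.
Trained networks look in the newest picture that a camera, given by its name, has taken for a name from the list of things; names that differ only in an ending like _2 or _b are one class to them, and where a whole thing is asked for, a point or a joint stands for the part that bears it (a point fixed in the world has none). Each returns a list of dicts, best first, with "conf" (0 to 1); they miss things now and then, are a little off and sometimes report something else, mostly with a low value. They report only what shows in the picture. A call takes as long as a camera call.
- ctrl.spot_in(camera, label): "rect" ([left, top, right, bottom] as shares, 0 to 1, of the picture: columns of its width, rows of its height, round what is visible of it).
- ctrl.cut_out(camera, label): "pixels" (480x640 bool, what is visible of it) and "rect" ([left, top, right, bottom] as shares, 0 to 1, of the picture: columns of its width, rows of its height, round what is visible of it).
The state is a dict: "time_s": time; "qpos": joint angles; "joint_vel": joint speeds; "tau": joint torques, N m; "ee_pos": TCP position; "eef_rot": TCP orientation; "force": force on the tool from outside, world axes, zero at the start; "moment": the same for the moment, N m; "grip_width": finger opening in m; "grip_force": force on a finger pad.
Only numpy, scipy, OpenCV 4.12 (cv2) and the standard library are available. Lean on these libraries where they do the work, as an engineer would, in place of code of your own. Each camera call takes 0.05 s, during which the arm holds its last target. There are 200 camera calls.

TASK

The wall clock lying face up on the bench pad, its glass off, is going on show at the usual display time, ten past ten: push its short hand round with a fingertip until it points straight at the ten mark, and its long hand until it points straight at the two mark (the double mark on the dial is twelve). Only push the hands, do not pinch them; leave the clock lying where it is and leave the things around it alone.

Things in the scene. Friction and masses are not known exactly. Their poses are not given: they have to be found in the camera images.
- clock: black wall clock lying face up, loose, 0.7 to 0.95 kg: round, 280 mm across, 26 mm tall; flat white dial 256 mm across, its face 31 mm above the clock's origin; no rim around it. Origin: centre of its underside, on the hands' axis. x points to the twelve (the double mark), z up; hours run clockwise from above (three is along -y). Flat black hour marks lie 106 to 124 mm from the axis
- hour_hand: short broad black hand: bar 66 mm from axis to tip, 14 mm wide (8 over the last 5), 5 mm thick, 20 mm tail, hub 11 mm in radius. Underside 38 mm above the clock's origin (7 over the dial), below the long hand. Origin on the axis at its underside, x to the tip, z up. Turns endlessly either way, apart from the long hand; 0.8 to 1.5 N at 50 mm moves it, and it stays where it is left
- minute_hand: long slim black hand: bar 110 mm from axis to tip, 9 mm wide (5 over the last 5), 5 mm thick, 22 mm tail, hub 11 mm in radius. Underside 47 mm above the clock's origin (16 over the dial), so it passes over the short hand. Origin on the axis at its underside, x to the tip, z up. Turns endlessly either way; 0.4 to 0.8 N near its tip moves it, and it stays where it is left
- hour_tip (a point): the tip of the short hand, 66 mm from the axis; it starts somewhere between the four mark and half way from eight to nine
- minute_tip (a point): the tip of the long hand, 110 mm from the axis; it starts anywhere on the dial but near the two mark, at times above the short hand
- ten_aim (a point): the point of the clock, 66 mm from the axis, where the short hand's tip stands when it points straight at the ten mark (60 degrees anticlockwise of twelve)
- two_aim (a point): the point of the clock, 110 mm from the axis, where the long hand's tip stands when it points straight at the two mark (60 degrees clockwise of twelve)
- loupe: a watchmaker's eye loupe standing on its narrow end, 38 mm wide, 42 mm tall; origin under its centre. Beside the clock. A bystander
- pot: small round pot with an aluminium lid, 45 mm wide, 38 mm tall; origin under its centre. Beside the clock. A bystander
- strap_block: grey plastic strap-holding block with grooves, 80 x 55 x 32 mm; origin under its centre. A bystander
- hammer: small hammer with a dark wooden handle, lying, 200 mm long, 26 mm tall; origin under its middle. A bystander
- screwdriver: screwdriver with a plain handle, lying, 150 mm long, 26 mm tall; origin under its middle. A bystander
- watch_head: steel wristwatch without strap, lying face up, 56 x 45 x 12 mm; origin under its centre. A bystander

How it is judged:
By the outcome, as a careful person would: the job done as asked, in the order asked, and still so for the second after the job is handed in, with the robot touching nothing.
It also fails if it takes over 70 s, if anything falls off the work surface, if the arm or the gripper's body presses on something with over 40 N, if the wrist force passes 120 N, or if a joint passes its speed limit or range.

## Working session

There is one attempt and no reset: what is moved stays moved. The work goes in short steps, Python scripts to look and compute and a tool call to move; the robot and the scene stay as the last step left them, time stands still between calls to the robot, and variables do not carry over. Pictures are saved under pics/ and viewed, at most 10 in all, crops included, and the job is handed in when it is done.

Besides the shell and the picture viewer there is one more tool, called after "Call:" as name(argument=value, ...), one argument or row to a line, values as JSON. step_arm: Moves the arm, as the interface text tells. Its arguments: {"type":"object","properties":{"deltas":{"type":"array"},"gripper":{"type":"number"},"squeeze":{"type":"number"}},"required":["deltas"]}

```bash
mkdir -p pics; cat > h.py <<'E'
import numpy as np, cv2
from station import ctrl
def proj(cam,P):
    c=ctrl.get_calibration(cam);P=np.atleast_2d(P);q=(c['world_to_cam']@np.c_[P,np.ones(len(P))].T)[:3]
    return np.c_[c['fx']*q[0]/q[2]+c['cx'],c['fy']*q[1]/q[2]+c['cy']]
def atz(cam,uv,z):
    c=ctrl.get_calibration(cam);M=np.linalg.inv(c['world_to_cam']);uv=np.atleast_2d(uv).astype(float)
    r=np.c_[(uv[:,0]-c['cx'])/c['fx'],(uv[:,1]-c['cy'])/c['fy'],np.ones(len(uv))]@M[:3,:3].T
    return M[:3,3]+r*((z-M[2,3])/r[:,2])[:,None]
E
python3 - <<'E'
from h import *
for n in('side','top'):
    im,d=ctrl.camera(n);cv2.imwrite(f'pics/{n}0.png',im[...,::-1])
    for l in('clock','hour_hand','minute_hand','hour_tip','minute_tip'):
        r=ctrl.spot_in(n,l)
        print(n,l,[(np.round(np.array(x['rect'])*[640,480,640,480],1).tolist(),round(x['conf'],2)) for x in r[:2]])
    print(np.linalg.inv(ctrl.get_calibration(n)['world_to_cam'])[:3].round(3))
print(ctrl.get_obs())
E
```

```text
side clock [([276.7, 201.5, 396.2, 297.9], 0.67)]
side hour_hand [([335.7, 223.6, 349.7, 245.1], 0.58)]
side minute_hand [([334.1, 206.6, 360.6, 246.3], 0.7)]
side hour_tip [([334.9, 240.5, 340.0, 245.4], 0.44)]
side minute_tip [([333.3, 207.8, 359.4, 244.5], 0.69)]
[[-0.951 -0.244  0.19   0.386]
 [-0.309  0.716 -0.626  0.703]
 [ 0.017 -0.654 -0.757  0.953]]
top clock []
top hour_hand []
top minute_hand [([348.9, 239.1, 413.1, 251.3], 0.69)]
top hour_tip [([367.8, 248.8, 382.2, 248.2], 0.42)]
top minute_tip [([347.7, 241.5, 412.6, 254.1], 0.78)]
[[-1.000e-03 -9.950e-01  9.700e-02  4.890e-01]
 [-1.000e+00  1.000e-03  1.000e-03 -1.300e-02]
 [-1.000e-03 -9.700e-02 -9.950e-01  1.128e+00]]
{'time_s': 0.6, 'qpos': array([-1.28559036e+00,  2.99873913e-01,  1.52101249e+00, -2.47544280e-05,
        1.32070436e+00, -6.66253542e-02]), 'joint_vel': array([-1.92566476e-03, -1.03814610e-03, -1.31012825e-03,  6.91596139e-04,
       -1.77080196e-03, -3.70119140e-05]), 'tau': array([-1.24760078e-03, -5.31484723e+01, -3.52824748e+01,  7.08876969e-02,
        2.13966519e-02, -3.20357778e-06]), 'ee_pos': array([ 0.18951311, -0.51630119,  0.20545461]), 'eef_rot': array([3.14159236e+00, 2.40569207e-05, 3.51837451e-01]), 'force': array([ 0.50452656,  0.35361038, -0.31191151]), 'moment': array([-0.00377921,  0.00459872, -0.02678335]), 'grip_force': 0.0, 'grip_width': 0.09375106683865737}
```

View pics/top0.png

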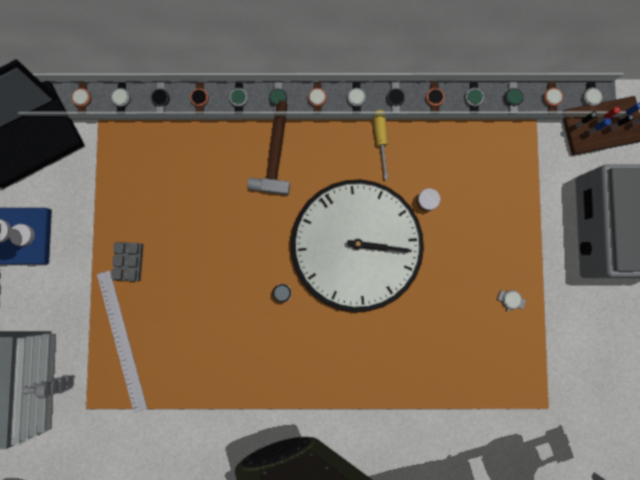

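View pics/side0.png

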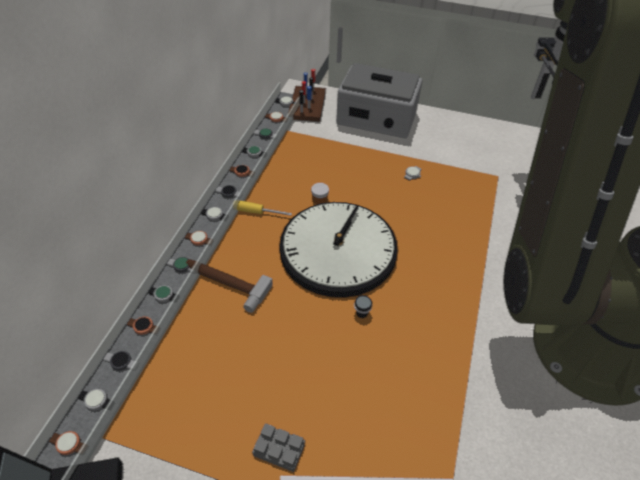

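The top view shows the clock centred near (357,245), with the double twelve mark at (326,200). The long hand points to (410,250), and the short hand lies beneath it. Next I'll rectify the dial and measure.

```bash
cat >> h.py <<'E'
from scipy.optimize import least_squares
def fine(cam,im,c,z,rs,ths):   # grey sampled at polar grid about c in plane z
    R,T=np.meshgrid(rs,ths,indexing='ij')
    P=np.c_[(c[0]+R*np.cos(T)).ravel(),(c[1]+R*np.sin(T)).ravel(),np.full(R.size,z)]
    uv=proj(cam,P).astype(np.float32).reshape(R.shape+(2,))
    g=cv2.cvtColor(im,cv2.COLOR_RGB2GRAY).astype(np.float32)
    return cv2.remap(g,uv[...,0],uv[...,1],cv2.INTER_CUBIC)
def dial_center(cam,im,c,z):   # white/black edge, radius 128 mm
    ths=np.radians(np.arange(0,360,2));rs=np.arange(.118,.138,.0005)
    for _ in range(3):
        G=fine(cam,im,c,z,rs,ths);e=rs[np.argmin(np.diff(cv2.GaussianBlur(G,(1,7),0),axis=0),axis=0)]
        p=np.c_[c[0]+e*np.cos(ths),c[1]+e*np.sin(ths)]
        s=least_squares(lambda q:np.hypot(*(p-q[:2]).T)-q[2],[*c,.128],loss='soft_l1',f_scale=.001).x;c=s[:2]
    return c,s[2]
def darkang(cam,im,c,z,r0,r1):
    ths=np.radians(np.arange(0,360,.5));return ths,fine(cam,im,c,z,np.arange(r0,r1,.001),ths).mean(0)
def twelve(cam,im,c,z):
    ths,p=darkang(cam,im,c,z,.109,.122);d=255-p
    ph=np.angle((d*np.exp(12j*ths)).sum())/12
    return ph,[(round(np.degrees(ph)+30*k,1),round(float(np.interp((ph+np.radians(30*k))%(2*np.pi),ths,p)))) for k in range(12)]
E
python3 - <<'E'
from h import *
for n,uv in(('top',(357,245)),('side',(339,246))):
    im,d=ctrl.camera(n);cal=ctrl.get_calibration(n);M=np.linalg.inv(cal['world_to_cam'])
    def w(u,v):
        D=np.median(d[v-1:v+2,u-1:u+2]);return (M@[(u-cal['cx'])/cal['fx']*D,(v-cal['cy'])/cal['fy']*D,D,1])[:3].round(4)
    print(n,'dial',w(uv[0]-20,uv[1]+10),w(uv[0],uv[1]+25),'pad', w(450,330) if n=='top' else w(440,320))
    z=.031
    c0=atz(n,uv,z)[0,:2];c,r=dial_center(n,im,c0,z);print('c',c.round(4),'r',r.round(4))
    ph,l=twelve(n,im,c,z);print(l)
    # rectified
    S=600;g=np.linspace(-.15,.15,S);X,Y=np.meshgrid(-g,-g,indexing='ij') # up=+x,left=+y
    Q=proj(n,np.c_[(c[0]+X).ravel(),(c[1]+Y).ravel(),np.full(X.size,z)]).astype(np.float32).reshape(S,S,2)
    cv2.imwrite(f'pics/rect_{n}.png',cv2.remap(im,Q[...,0],Q[...,1],cv2.INTER_CUBIC)[...,::-1])
    for zz,a,b in((.0405,.025,.062),(.0495,.072,.1)):
        th,p=darkang(n,im,c,zz,a,b);i=np.argmin(p);k=p<(p.min()+p.max())/2
        print(zz,'min',np.degrees(th[i]).round(1),p[i].round(),'half-range',np.degrees(th[k])[[0,-1]].round(1),k.sum()/2)
E
```

```text
top dial [ 0.557  -0.0415  0.0343] [ 0.526  -0.0828  0.0323] pad [ 0.4009 -0.279   0.003 ]
c [ 0.5798 -0.0831] r 0.1282
[(np.float64(5.0), 62), (np.float64(35.0), 166), (np.float64(65.0), 50), (np.float64(95.0), 54), (np.float64(125.0), 53), (np.float64(155.0), 62), (np.float64(185.0), 60), (np.float64(215.0), 56), (np.float64(245.0), 61), (np.float64(275.0), 56), (np.float64(305.0), 60), (np.float64(335.0), 61)]
0.0405 min 259.0 29.0 half-range [252.  271.5] 20.0
0.0495 min 262.0 33.0 half-range [257.5 265. ] 8.0
side dial [ 0.6092 -0.0248  0.0355] [0.5537 0.0021 0.0357] pad [0.3164 0.0356 0.0034]
c [ 0.5812 -0.0848] r 0.1286
[(np.float64(4.5), 82), (np.float64(34.5), 163), (np.float64(64.5), 69), (np.float64(94.5), 75), (np.float64(124.5), 84), (np.float64(154.5), 98), (np.float64(184.5), 106), (np.float64(214.5), 110), (np.float64(244.5), 92), (np.float64(274.5), 87), (np.float64(304.5), 79), (np.float64(334.5), 80)]
0.0405 min 261.0 24.0 half-range [251.  272.5] 22.0
0.0495 min 262.5 32.0 half-range [258.5 265.5] 7.5
```

View pics/rect_top.png

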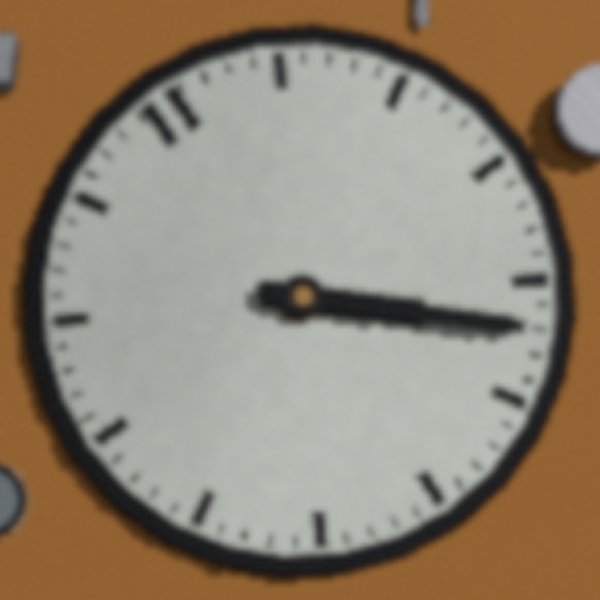

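View pics/rect_side.png

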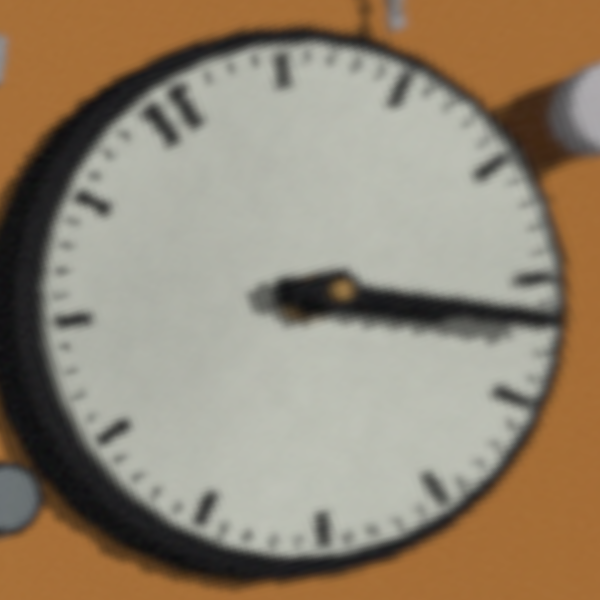

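```bash
cat >> h.py <<'E'
C=np.array([.5805,-.084])
def F(psi,r,off,k=0):  # off>0: finger on ccw side of the hand line; yaw in deg
    a=np.radians(psi);p=C+r*np.array([np.cos(a),np.sin(a)])+off*np.array([-np.sin(a),np.cos(a)])
    return p,psi+90+180*k
def rows(start,end,n):  # (x,y,z,yawdeg); shift before twist
    x0,x1=np.array(start,float),np.array(end,float);out=[]
    for i in range(n):
        a=x0+(x1-x0)*i/n;d=((x1-x0)/n)[:3];y=np.radians(a[3])
        t=np.array([d[0]*np.cos(y)+d[1]*np.sin(y),d[0]*np.sin(y)-d[1]*np.cos(y),-d[2]])/.04
        out.append((t.round(3).tolist(),round(-(x1-x0)[3]/n/4,3)))
    return out
E
python3 - <<'E'
from h import *
p,y=F(254,.095,-.0125,-0);y-=360
print(p,y)
print(rows((.1895,-.5163,.2055,20.16),(p[0],p[1],.15,20.16),20)[0], 'twist total',(20.16-y)/4)
a,ya=F(254,.095,-.0125);b,yb=F(258,.095,-.0125)
print('arc row',rows((*a,.1,ya),(*b,.1,yb),1))
E
```

```text
[ 0.54229868 -0.17187439] -16
([0.562, -0.252, 0.069], np.float64(-0.0)) twist total 9.04
arc row [([0.166, 0.016, -0.0], np.float64(-1.0))]
```

Call:
step_arm(
  deltas=[
    {"dp": [0.94, -0.42, 0.115], "twist": 0},
    {"dp": [0.94, -0.42, 0.115], "twist": 0},
    {"dp": [0.94, -0.42, 0.115], "twist": 0},
    {"dp": [0.94, -0.42, 0.115], "twist": 0},
    {"dp": [0.94, -0.42, 0.115], "twist": 0},
    {"dp": [0.94, -0.42, 0.115], "twist": 0},
    {"dp": [0.94, -0.42, 0.115], "twist": 0},
    {"dp": [0.94, -0.42, 0.115], "twist": 0},
    {"dp": [0.94, -0.42, 0.115], "twist": 0},
    {"dp": [0.94, -0.42, 0.115], "twist": 0},
    {"dp": [0.94, -0.42, 0.115], "twist": 0},
    {"dp": [0.94, -0.42, 0.115], "twist": 0},
  ],
  gripper=-1,
)

```text
time_s: 1.9
ee_pos: [0.5447, -0.1702, 0.1502]
eef_rot: [3.141, -0.0, 0.352]
force: [-0.2, -0.9, 0.3]
grip_width: 0.0023
grip_force: 0.0
```

Call:
step_arm(
  deltas=[
    {"dp": [0, 0, 0], "twist": 1},
    {"dp": [0, 0, 0], "twist": 1},
    {"dp": [0, 0, 0], "twist": 1},
    {"dp": [0, 0, 0], "twist": 1},
    {"dp": [0, 0, 0], "twist": 1},
    {"dp": [0, 0, 0], "twist": 1},
    {"dp": [0, 0, 0], "twist": 1},
    {"dp": [0, 0, 0], "twist": 1},
    {"dp": [0, 0, 0], "twist": 1},
    {"dp": [0, 0, 0], "twist": 0.04},
    {"dp": [0, 0, 0], "twist": 0},
  ],
)

```text
time_s: 3.0
ee_pos: [0.5436, -0.1716, 0.1502]
eef_rot: [3.142, -0.0, -0.277]
force: [-0.1, 0.7, 0.4]
grip_width: 0.0004
grip_force: 0.0
```

Call:
step_arm(
  deltas=[
    {"dp": [-0.03, 0, 0.5], "twist": 0},
    {"dp": [0, 0, 0.5], "twist": 0},
    {"dp": [0, 0, 0.5], "twist": 0},
    {"dp": [0, 0, 0.5], "twist": 0},
    {"dp": [0, 0, 0.4], "twist": 0},
    {"dp": [0, 0, 0.22], "twist": 0},
    {"dp": [0, 0, 0], "twist": 0},
  ],
)

```text
time_s: 3.7
ee_pos: [0.542, -0.1711, 0.0446]
eef_rot: [-3.141, 0.002, -0.278]
force: [0.3, 0.1, 0.9]
grip_width: 0.0005
grip_force: 0.0
```

Call:
step_arm(
  deltas=[
    {"dp": [0.166, 0.016, 0], "twist": -1},
    {"dp": [0.166, 0.016, 0], "twist": -1},
    {"dp": [0.166, 0.016, 0], "twist": -1},
    {"dp": [0.166, 0.016, 0], "twist": -1},
    {"dp": [0.166, 0.016, 0], "twist": -1},
    {"dp": [0.166, 0.016, 0], "twist": -1},
    {"dp": [0.166, 0.016, 0], "twist": -1},
    {"dp": [0.166, 0.016, 0], "twist": -1},
  ],
)

```text
time_s: 4.5
ee_pos: [0.5953, -0.1783, 0.0466]
eef_rot: [3.141, -0.001, 0.283]
force: [-1.2, 0.8, 0.8]
grip_width: 0.0003
grip_force: 0.3
```

Call:
step_arm(
  deltas=[
    {"dp": [0.166, 0.016, 0], "twist": -1},
    {"dp": [0.166, 0.016, 0], "twist": -1},
    {"dp": [0.166, 0.016, 0], "twist": -1},
    {"dp": [0.166, 0.016, 0], "twist": -1},
    {"dp": [0.166, 0.016, 0], "twist": -1},
    {"dp": [0.166, 0.016, 0], "twist": -1},
    {"dp": [0.166, 0.016, 0], "twist": -1},
    {"dp": [0, 0, 0], "twist": 0},
    {"dp": [-0.2, 0, 0], "twist": 0},
    {"dp": [0, 0, -0.8], "twist": 0},
    {"dp": [0, 0, -0.8], "twist": 0},
    {"dp": [0, 0, -0.6], "twist": 0},
  ],
)

```text
time_s: 5.7
ee_pos: [0.6314, -0.1668, 0.136]
eef_rot: [3.14, -0.001, 0.766]
force: [0.1, -0.5, -0.4]
grip_width: 0.0003
grip_force: 0.0
```

```bash
cat >> h.py <<'E'
def report(n,save=None,dc=True):
    im,d=ctrl.camera(n);z=.034;c=C
    if dc:
        c,r=dial_center(n,im,C,z);print(n,'c',c.round(4),'r',r.round(4))
        ph,l=twelve(n,im,c,z);print('mark phase',np.degrees(ph).round(2),[x for x in l if x[1]>110])
    for zz,a,b in((.0435,.025,.060),(.0525,.072,.1)):
        th,p=darkang(n,im,c,zz,a,b);k=p<80
        i=np.where(k)[0];g=np.split(i,np.where(np.diff(i)>2)[0]+1)
        print(zz,[(np.degrees(np.average(th[j],weights=90-p[j])).round(1),len(j)/2,p[j].min().round()) for j in g if len(j)])
    if save:
        S=600;g=np.linspace(-.15,.15,S);X,Y=np.meshgrid(-g,-g,indexing='ij')
        Q=proj(n,np.c_[(c[0]+X).ravel(),(c[1]+Y).ravel(),np.full(X.size,z)]).astype(np.float32).reshape(S,S,2)
        cv2.imwrite(save,cv2.remap(im,Q[...,0],Q[...,1],cv2.INTER_CUBIC)[...,::-1])
E
python3 - <<'E'
from h import *
o=ctrl.get_obs();print(o['time_s'],o['ee_pos'],np.degrees(o['eef_rot'][2]))
report('side','pics/s1.png')
E
```

```text
5.7 [ 0.63139219 -0.1668365   0.13596589] 43.864559336121175
side c [ 0.5802 -0.082 ] r 0.1284
mark phase 4.99 [(np.float64(35.0), 173), (np.float64(215.0), 111)]
0.0435 [(np.float64(264.3), 19.5, np.float32(20.0)), (np.float64(309.6), 17.0, np.float32(24.0))]
0.0525 [(np.float64(316.0), 7.5, np.float32(31.0))]
```

View pics/s1.png

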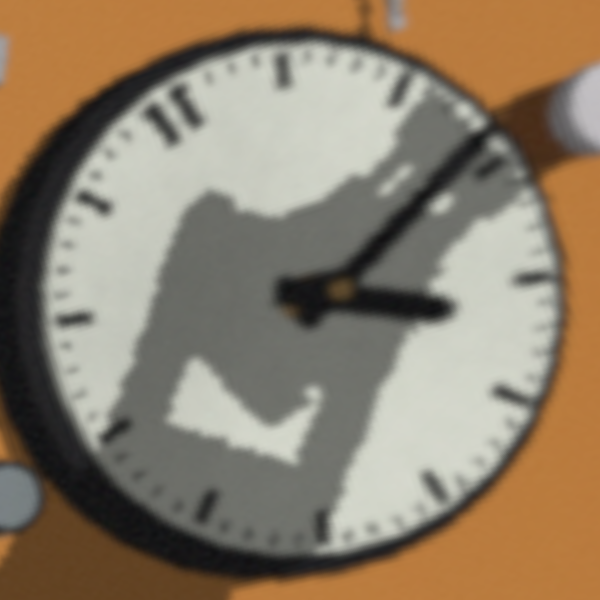

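The view shows the long hand now pointing up and right to about 315°. The short hand is alone at about 263°, and the marks haven't moved.

Call:
step_arm(
  deltas=[
    {"dp": [-0.065, -0.58, 0], "twist": 0},
    {"dp": [-0.065, -0.58, 0], "twist": 0},
    {"dp": [0, 0, 0], "twist": -1},
    {"dp": [0, 0, 0], "twist": -1},
    {"dp": [0, 0, 0], "twist": -1},
    {"dp": [0, 0, 0], "twist": -1},
    {"dp": [0, 0, 0], "twist": -1},
    {"dp": [0, 0, 0], "twist": -1},
    {"dp": [0, 0, 0], "twist": -1},
    {"dp": [0, 0, 0], "twist": -1},
    {"dp": [0, 0, 0], "twist": -1},
    {"dp": [0, 0, 0], "twist": -1},
  ],
)

```text
time_s: 6.95
ee_pos: [0.5952, -0.1369, 0.1336]
eef_rot: [3.141, 0.0, 1.467]
force: [0.2, 1.1, 1.1]
grip_width: 0.0004
grip_force: 0.0
```

Call:
step_arm(
  deltas=[
    {"dp": [0, 0, 0], "twist": -1},
    {"dp": [0, 0, 0], "twist": -1},
    {"dp": [0, 0, 0], "twist": -1},
    {"dp": [0, 0, 0], "twist": -1},
    {"dp": [0, 0, 0], "twist": -1},
    {"dp": [0, 0, 0], "twist": -1},
    {"dp": [0, 0, 0], "twist": -1},
    {"dp": [0, 0, 0], "twist": -1},
    {"dp": [0, 0, 0], "twist": -1},
    {"dp": [0, 0, 0], "twist": -1},
    {"dp": [0, 0, 0], "twist": -1},
    {"dp": [0, 0, 0], "twist": -1},
  ],
)

```text
time_s: 8.15
ee_pos: [0.5951, -0.1368, 0.1336]
eef_rot: [3.142, 0.0, 2.305]
force: [-0.1, 1.6, 0.0]
grip_width: 0.0002
grip_force: 0.0
```

Call:
step_arm(
  deltas=[
    {"dp": [0, 0, 0], "twist": -1},
    {"dp": [0, 0, 0], "twist": -1},
    {"dp": [0, 0, 0], "twist": -1},
    {"dp": [0, 0, 0], "twist": -1},
    {"dp": [0, 0, 0], "twist": -1},
    {"dp": [0, 0, 0], "twist": -1},
    {"dp": [0, 0, 0], "twist": -1},
    {"dp": [0, 0, 0], "twist": -1},
    {"dp": [0, 0, 0], "twist": -1},
    {"dp": [0, 0, 0], "twist": -1},
    {"dp": [0, 0, 0], "twist": -1},
    {"dp": [0, 0, 0], "twist": -1},
  ],
)

```text
time_s: 9.35
ee_pos: [0.5951, -0.1369, 0.1336]
eef_rot: [-3.141, 0.0, -3.141]
force: [-0.8, 0.2, 0.6]
grip_width: 0.0005
grip_force: 0.0
```

Call:
step_arm(
  deltas=[
    {"dp": [0, 0, 0], "twist": 0},
    {"dp": [0, 0, 0], "twist": 0},
  ],
)

```text
time_s: 9.55
ee_pos: [0.5954, -0.1366, 0.1336]
eef_rot: [-3.142, 0.0, 3.138]
force: [0.6, -0.2, -0.6]
grip_width: 0.0007
grip_force: 0.0
```

```bash
python3 - <<'E'
from h import *
o=ctrl.get_obs();yaw=np.degrees(o['eef_rot'][2])%360;P=o['ee_pos'];print(P,yaw,o['qpos'][5])
p,y=F(270,.053,.015,-1);print(p,y,'shift',rows((*P,yaw),(*p,.0385,yaw),1),'twist',(yaw-y)/4)
a,ya=F(270,.053,.015,-1);b,yb=F(266,.053,.015,-1)
print('arc row',rows((*a,.1,ya),(*b,.1,yb),1))
E
```

```text
[ 0.59536773 -0.13660577  0.13357468] 179.80988590097473 -1.8529709076701801
[ 0.5955 -0.137 ] 180 shift [([-0.003, -0.01, 2.377], np.float64(-0.0))] twist -0.047528524756316415
arc row [([0.093, -0.023, -0.0], np.float64(1.0))]
```

Call:
step_arm(
  deltas=[
    {"dp": [0, 0, 0.5], "twist": 0},
    {"dp": [0, 0, 0.5], "twist": 0},
    {"dp": [0, 0, 0.5], "twist": 0},
    {"dp": [0, 0, 0.4], "twist": 0},
    {"dp": [0, 0, 0.3], "twist": 0},
    {"dp": [0, 0, 0.17], "twist": 0},
    {"dp": [0, 0, 0], "twist": 0},
  ],
)

```text
time_s: 10.25
ee_pos: [0.5954, -0.1362, 0.038]
eef_rot: [3.141, -0.001, 3.141]
force: [-0.7, -0.3, 0.6]
grip_width: 0.0004
grip_force: 0.0
```

Call:
step_arm(
  deltas=[
    {"dp": [0.093, -0.023, 0], "twist": 1},
    {"dp": [0.093, -0.023, 0], "twist": 1},
    {"dp": [0.093, -0.023, 0], "twist": 1},
    {"dp": [0.093, -0.023, 0], "twist": 1},
    {"dp": [0.093, -0.023, 0], "twist": 1},
    {"dp": [0.093, -0.023, 0], "twist": 1},
    {"dp": [0.093, -0.023, 0], "twist": 1},
    {"dp": [0.093, -0.023, 0], "twist": 1},
  ],
)

```text
time_s: 11.05
ee_pos: [0.5659, -0.1365, 0.0398]
eef_rot: [3.141, 0.002, 2.58]
force: [0.6, -1.1, 0.1]
grip_width: 0.0006
grip_force: 0.5
```

```bash
python3 - <<'E'
from h import *
o=ctrl.get_obs();yaw=np.degrees(o['eef_rot'][2])%360;P=o['ee_pos']
p,y=F(yaw+90,.053,.015,-1);print(P,yaw,p,'err',rows((*P,yaw),(*p,.0385,yaw),1),o['force'])
E
```

```text
[ 0.56590303 -0.13651445  0.03975871] 147.81261339563457 [ 0.56496209 -0.1368448 ] err [([0.016, -0.02, 0.031], np.float64(-0.0))] [ 0.55283407 -1.06914147  0.05837329]
```

Call:
step_arm(
  deltas=[
    {"dp": [0.1, -0.03, 0.02], "twist": 1},
    {"dp": [0.093, -0.023, 0], "twist": 1},
    {"dp": [0.093, -0.023, 0], "twist": 1},
    {"dp": [0.093, -0.023, 0], "twist": 1},
    {"dp": [0.093, -0.023, 0], "twist": 1},
    {"dp": [0.093, -0.023, 0], "twist": 1},
    {"dp": [0.093, -0.023, 0], "twist": 1},
    {"dp": [0.093, -0.023, 0], "twist": 1},
    {"dp": [0.093, -0.023, 0], "twist": 1},
    {"dp": [0.093, -0.023, 0], "twist": 1},
    {"dp": [0.093, -0.023, 0], "twist": 1},
    {"dp": [0.093, -0.023, 0], "twist": 1},
  ],
)

```text
time_s: 12.25
ee_pos: [0.5313, -0.1077, 0.0388]
eef_rot: [3.14, 0.001, 1.742]
force: [-1.1, -2.1, 0.2]
grip_width: 0.0005
grip_force: 0.6
```

Call:
step_arm(
  deltas=[
    {"dp": [0.093, -0.023, 0], "twist": 1},
    {"dp": [0.093, -0.023, 0], "twist": 1},
    {"dp": [0.093, -0.023, 0], "twist": 1},
    {"dp": [0.093, -0.023, 0], "twist": 1},
    {"dp": [0.093, -0.023, 0], "twist": 1},
    {"dp": [0.093, -0.023, 0], "twist": 1},
    {"dp": [0.093, -0.023, 0], "twist": 1},
    {"dp": [0.093, -0.023, 0], "twist": 1},
  ],
)

```text
time_s: 13.05
ee_pos: [0.5261, -0.0777, 0.0388]
eef_rot: [3.14, -0.0, 1.184]
force: [-0.1, -1.0, 0.9]
grip_width: 0.0004
grip_force: 0.6
```

```bash
python3 - <<'E'
from h import *
o=ctrl.get_obs();yaw=np.degrees(o['eef_rot'][2])%360;P=o['ee_pos']
p,y=F(yaw+90,.053,.015,-1);print(P,yaw,p,'err',rows((*P,yaw),(*p,.0385,yaw),1),o['force'])
E
```

```text
[ 0.52610716 -0.07773211  0.03880428] 67.81818279241524 [ 0.5257593  -0.07787987] err [([-0.007, -0.007, 0.008], np.float64(-0.0))] [-0.10240622 -0.96273742  0.91504782]
```

Call:
step_arm(
  deltas=[
    {"dp": [0.093, -0.023, 0], "twist": 1},
    {"dp": [0.093, -0.023, 0], "twist": 1},
    {"dp": [0.093, -0.023, 0], "twist": 1},
    {"dp": [0.093, -0.023, 0], "twist": 1},
    {"dp": [0.093, -0.023, 0], "twist": 1},
    {"dp": [0.093, -0.023, 0], "twist": 1},
    {"dp": [0.093, -0.023, 0], "twist": 1},
    {"dp": [0.093, -0.023, 0], "twist": 1},
    {"dp": [0.093, -0.023, 0], "twist": 1},
    {"dp": [0.093, -0.023, 0], "twist": 1},
    {"dp": [0.093, -0.023, 0], "twist": 1},
    {"dp": [0.093, -0.023, 0], "twist": 1},
  ],
)

```text
time_s: 14.25
ee_pos: [0.5487, -0.0391, 0.0388]
eef_rot: [3.141, -0.001, 0.346]
force: [-0.5, -1.6, 0.1]
grip_width: 0.0007
grip_force: 0.5
```

Call:
step_arm(
  deltas=[
    {"dp": [0.093, -0.023, 0], "twist": 1},
    {"dp": [0.047, -0.012, 0], "twist": 0.5},
    {"dp": [0, 0, 0], "twist": 0},
  ],
)

```text
time_s: 14.55
ee_pos: [0.5535, -0.0359, 0.0387]
eef_rot: [3.141, -0.001, 0.244]
force: [-0.4, 0.1, 0.7]
grip_width: 0.0006
grip_force: 0.0
```

```bash
python3 - <<'E'
from h import *
o=ctrl.get_obs();yaw=np.degrees(o['eef_rot'][2])%360;P=o['ee_pos']
p,y=F(yaw+90,.053,.015,-1);print(P,yaw,p,'err',rows((*P,yaw),(*p,.0385,yaw),1),o['force'])
E
```

```text
[ 0.55350399 -0.03591159  0.03868354] 13.96067739391455 [ 0.55315651 -0.03618438] err [([-0.01, 0.005, 0.005], np.float64(-0.0))] [-0.3581136   0.11728008  0.74448113]
```

Call:
step_arm(
  deltas=[
    {"dp": [-0.2, 0, 0], "twist": 0},
    {"dp": [0, 0, -0.8], "twist": 0},
    {"dp": [0, 0, -0.8], "twist": 0},
    {"dp": [-0.9, 0, -0.8], "twist": 0},
    {"dp": [-0.9, 0, -0.6], "twist": 0},
    {"dp": [-0.9, 0, 0], "twist": 0},
    {"dp": [-0.9, 0, 0], "twist": 0},
    {"dp": [-0.9, 0, 0], "twist": 0},
    {"dp": [0, 0, 0], "twist": 0},
  ],
)

```text
time_s: 15.45
ee_pos: [0.3675, -0.0818, 0.158]
eef_rot: [3.141, -0.0, 0.244]
force: [0.7, 0.2, 0.1]
grip_width: 0.0003
grip_force: 0.0
```

```bash
python3 - <<'E'
from h import *
report('side','pics/s2.png');report('top')
E
```

```text
side c [ 0.5806 -0.0822] r 0.1282
mark phase 5.88 [(np.float64(5.9), 125), (np.float64(35.9), 136), (np.float64(335.9), 124)]
0.0435 [(np.float64(100.8), 15.0, np.float32(30.0)), (np.float64(311.0), 12.0, np.float32(35.0))]
0.0525 [(np.float64(316.2), 5.0, np.float32(32.0))]
top c [ 0.5795 -0.0829] r 0.1279
mark phase 5.23 [(np.float64(35.2), 171)]
0.0435 [(np.float64(101.0), 17.0, np.float32(31.0)), (np.float64(317.2), 9.0, np.float32(35.0))]
0.0525 [(np.float64(316.4), 4.5, np.float32(35.0))]
```

View pics/s2.png

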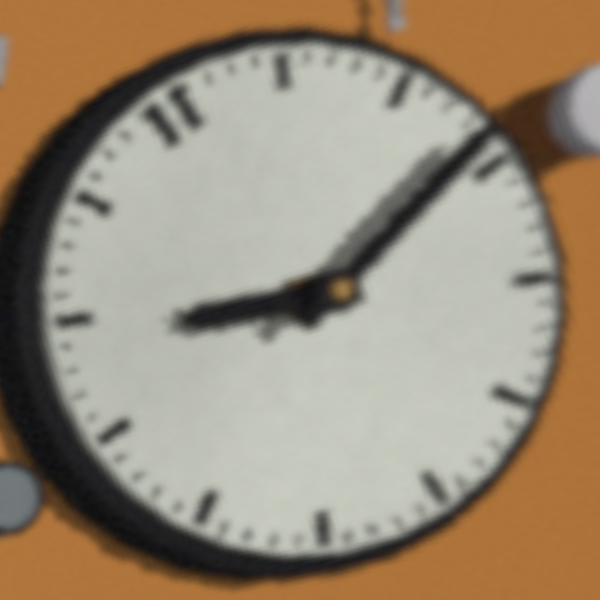

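The short hand now stands at about 101°, just short of the ten mark at about 95°. I'll measure more finely before the last push.

```bash
cat >> h.py <<'E'
def line(n,im,c,z,guess,r0,r1,hw=.014):
    g=cv2.cvtColor(im,cv2.COLOR_RGB2GRAY).astype(np.float32);a=np.radians(guess)
    u=np.array([np.cos(a),np.sin(a)]);v=np.array([-u[1],u[0]])
    rs=np.arange(r0,r1,.001);ts=np.arange(-hw,hw,.0005)
    R,T=np.meshgrid(rs,ts,indexing='ij');XY=c+R[...,None]*u+T[...,None]*v
    uv=proj(n,np.c_[XY.reshape(-1,2),np.full(R.size,z)]).astype(np.float32).reshape(R.shape+(2,))
    W=np.clip(85-cv2.remap(g,uv[...,0],uv[...,1],cv2.INTER_CUBIC),0,None)
    t=(W*T).sum(1)/W.sum(1);k,b=np.polyfit(rs,t,1)
    return {'slope_ang':round(guess+np.degrees(np.arctan(k)),2),'thru_c':round(guess+np.degrees((t/rs).mean()),2),'axis_off_mm':round(b*1e3,2)}
def lines(hour,minute):
    for n in('top','side'):
        im,_=ctrl.camera(n);c,r=dial_center(n,im,C,.034);print(n,c.round(4),'12:',30+np.degrees(twelve(n,im,c,.034)[0]).round(2))
        if hour:print(' hour',line(n,im,c,.046,hour,.03,.06))
        if minute:print(' min',line(n,im,c,.055,minute,.07,.106))
E
python3 -c "
from h import *
lines(101,316)"
```

```text
top [ 0.5795 -0.0829] 12: 35.21
 hour {'slope_ang': np.float64(100.07), 'thru_c': np.float64(101.31), 'axis_off_mm': np.float64(0.93)}
 min {'slope_ang': np.float64(315.65), 'thru_c': np.float64(316.38), 'axis_off_mm': np.float64(1.11)}
side [ 0.5805 -0.0822] 12: 35.88
 hour {'slope_ang': np.float64(100.57), 'thru_c': np.float64(100.95), 'axis_off_mm': np.float64(0.28)}
 min {'slope_ang': np.float64(312.98), 'thru_c': np.float64(316.91), 'axis_off_mm': np.float64(5.93)}
```

Call:
step_arm(
  deltas=[
    {"dp": [0.9, 0, 0], "twist": 0},
    {"dp": [0.9, 0, 0], "twist": 0},
    {"dp": [0.9, 0, 0], "twist": 0},
    {"dp": [0.9, 0, 0], "twist": 0},
    {"dp": [0.9, 0, 0.4], "twist": 0},
    {"dp": [0, 0, 0.7], "twist": 0},
    {"dp": [0, 0, 0.7], "twist": 0},
    {"dp": [0, 0, 0.6], "twist": 0},
    {"dp": [0, 0, 0.4], "twist": 0},
    {"dp": [0, 0, 0.2], "twist": 0},
    {"dp": [0, 0, 0], "twist": 0},
  ],
)

```text
time_s: 16.75
ee_pos: [0.545, -0.0375, 0.0367]
eef_rot: [-3.141, 0.002, 0.245]
force: [0.5, 0.4, -0.4]
grip_width: 0.0004
grip_force: 0.0
```

```bash
python3 - <<'E'
from h import *
o=ctrl.get_obs();yaw=np.degrees(o['eef_rot'][2])%360;P=o['ee_pos']
# rotate the earlier contact pose about the axis by -5.7 deg
p0=np.array([.5535,-.0359]);a=np.radians(-5.7);R=np.array([[np.cos(a),-np.sin(a)],[np.sin(a),np.cos(a)]])
p=np.array([.580,-.083])+R@(p0-[.580,-.083]);print(P,yaw,p,rows((*P,yaw),(*p,P[2],13.96-5.7),3),(yaw-8.26)/4)
E
```

```text
[ 0.54500883 -0.03751635  0.03672281] 14.026947873978076 [ 0.55830899 -0.03350091] [([0.116, -0.006, -0.0], np.float64(0.481)), ([0.115, -0.009, -0.0], np.float64(0.481)), ([0.115, -0.013, -0.0], np.float64(0.481))] 1.441736968494519
```

Call:
step_arm(
  deltas=[
    {"dp": [0.116, -0.006, -0.04], "twist": 0.48},
    {"dp": [0.115, -0.009, 0], "twist": 0.48},
    {"dp": [0.06, -0.006, 0], "twist": 0.24},
    {"dp": [0.055, -0.006, 0], "twist": 0.24},
    {"dp": [0, 0, 0], "twist": 0},
  ],
)

```text
time_s: 17.25
ee_pos: [0.5589, -0.0339, 0.0398]
eef_rot: [3.141, -0.001, 0.144]
force: [-0.0, 0.5, 0.3]
grip_width: 0.0004
grip_force: 0.0
```

Call:
step_arm(
  deltas=[
    {"dp": [-0.2, 0, 0], "twist": 0},
    {"dp": [0, 0, -0.8], "twist": 0},
    {"dp": [0, 0, -0.8], "twist": 0},
    {"dp": [-0.9, 0, -0.8], "twist": 0},
    {"dp": [-0.9, 0, -0.6], "twist": 0},
    {"dp": [-0.9, 0, 0], "twist": 0},
    {"dp": [-0.9, 0, 0], "twist": 0},
    {"dp": [-0.9, 0, 0], "twist": 0},
    {"dp": [0, 0, 0], "twist": 0},
  ],
)

```text
time_s: 18.15
ee_pos: [0.3693, -0.061, 0.1594]
eef_rot: [3.141, -0.0, 0.143]
force: [-0.0, -1.3, 1.9]
grip_width: 0.0003
grip_force: 0.0
```

```bash
python3 -c "
from h import *
lines(95,316);o=ctrl.get_obs();print(o['time_s'],o['ee_pos'],o['eef_rot'])"
```

```text
top [ 0.5795 -0.0829] 12: 35.21
 hour {'slope_ang': np.float64(93.89), 'thru_c': np.float64(95.29), 'axis_off_mm': np.float64(1.05)}
 min {'slope_ang': np.float64(315.69), 'thru_c': np.float64(316.39), 'axis_off_mm': np.float64(1.05)}
side [ 0.5805 -0.0821] 12: 35.89
 hour {'slope_ang': np.float64(95.09), 'thru_c': np.float64(95.2), 'axis_off_mm': np.float64(0.09)}
 min {'slope_ang': np.float64(313.03), 'thru_c': np.float64(316.9), 'axis_off_mm': np.float64(5.82)}
18.25 [ 0.372257   -0.06103273  0.15984919] [ 3.14099422e+00 -1.46716846e-03  1.43370744e-01]
```

```bash
python3 - <<'E'
from h import *
o=ctrl.get_obs();yaw=np.degrees(o['eef_rot'][2]);P=o['ee_pos']
p,y=F(308,.095,-.0125,-2);print(p,y,rows((*P,yaw),(*p,P[2],yaw),8)[0],'twist',(yaw-y)/4,(P[2]-.0455)/.04)
E
```

```text
[ 0.62913771 -0.16655679] 38 ([0.747, 0.441, -0.0], np.float64(-0.0)) twist -7.446365369633347 2.8587297684482817
```

Call:
step_arm(
  deltas=[
    {"dp": [0.747, 0.441, 0], "twist": 0},
    {"dp": [0.747, 0.441, 0], "twist": 0},
    {"dp": [0.747, 0.441, 0], "twist": 0},
    {"dp": [0.747, 0.441, 0], "twist": 0},
    {"dp": [0.747, 0.441, 0], "twist": 0},
    {"dp": [0.747, 0.441, 0], "twist": 0},
    {"dp": [0.747, 0.441, 0], "twist": 0},
    {"dp": [0.747, 0.441, 0], "twist": 0},
    {"dp": [0, 0, 0], "twist": -1},
    {"dp": [0, 0, 0], "twist": -1},
    {"dp": [0, 0, 0], "twist": -1},
    {"dp": [0, 0, 0], "twist": -1},
  ],
)

```text
time_s: 19.45
ee_pos: [0.6299, -0.166, 0.1584]
eef_rot: [-3.141, 0.001, 0.427]
force: [0.4, -0.3, -0.4]
grip_width: 0.0004
grip_force: 0.0
```

Call:
step_arm(
  deltas=[
    {"dp": [0, 0, 0], "twist": -1},
    {"dp": [0, 0, 0], "twist": -1},
    {"dp": [0, 0, 0], "twist": -1},
    {"dp": [0, 0, 0], "twist": -0.45},
    {"dp": [0, 0, 0], "twist": 0},
  ],
)

```text
time_s: 19.95
ee_pos: [0.6297, -0.166, 0.1586]
eef_rot: [-3.141, 0.0, 0.665]
force: [0.4, -0.4, -0.3]
grip_width: 0.0006
grip_force: 0.0
```

```bash
python3 - <<'E'
from h import *
o=ctrl.get_obs();yaw=np.degrees(o['eef_rot'][2]);P=o['ee_pos']
p,y=F(308,.095,-.0125,-2);print(P,yaw,rows((*P,yaw),(*p,.0455,yaw),1)[0],'twist',(yaw-y)/4)
E
```

```text
[ 0.629741   -0.16601718  0.15860521] 38.09486347462755 ([-0.02, 0.001, 2.828], np.float64(-0.0)) twist 0.023715868656887906
```

Lower the tool, then sweep from ψ=308° to about 331.5° (5.9 rows' worth).

Call:
step_arm(
  deltas=[
    {"dp": [-0.02, 0, 0.6], "twist": 0},
    {"dp": [0, 0, 0.6], "twist": 0},
    {"dp": [0, 0, 0.6], "twist": 0},
    {"dp": [0, 0, 0.5], "twist": 0},
    {"dp": [0, 0, 0.35], "twist": 0},
    {"dp": [0, 0, 0.17], "twist": 0},
    {"dp": [0, 0, 0], "twist": 0},
  ],
)

```text
time_s: 20.65
ee_pos: [0.6285, -0.1667, 0.046]
eef_rot: [-3.141, 0.001, 0.664]
force: [-0.6, -0.3, 0.1]
grip_width: 0.0004
grip_force: 0.0
```

Call:
step_arm(
  deltas=[
    {"dp": [0.166, 0.016, 0], "twist": -1},
    {"dp": [0.166, 0.016, 0], "twist": -1},
    {"dp": [0.166, 0.016, 0], "twist": -1},
    {"dp": [0.166, 0.016, 0], "twist": -1},
    {"dp": [0.166, 0.016, 0], "twist": -1},
    {"dp": [0.083, 0.008, 0], "twist": -0.5},
    {"dp": [0.058, 0.006, 0], "twist": -0.35},
    {"dp": [0, 0, 0], "twist": 0},
  ],
)

```text
time_s: 21.45
ee_pos: [0.6577, -0.1406, 0.0475]
eef_rot: [3.14, -0.0, 1.073]
force: [0.1, -0.2, -0.8]
grip_width: 0.0005
grip_force: 0.0
```

```bash
python3 - <<'E'
from h import *
o=ctrl.get_obs();yaw=np.degrees(o['eef_rot'][2]);P=o['ee_pos']
p,y=F(yaw+270,.095,-.0125,-2);print(P,yaw,p,rows((*P,yaw),(*p,.0455,yaw),1)[0],o['force'])
E
```

```text
[ 0.65770283 -0.14058682  0.04748301] 61.460370360110154 [ 0.65798417 -0.1403689 ] ([0.008, 0.004, 0.05], np.float64(-0.0)) [ 0.07535699 -0.23837677 -0.81391021]
```

Call:
step_arm(
  deltas=[
    {"dp": [-0.2, 0, 0], "twist": 0},
    {"dp": [0, 0, -0.8], "twist": 0},
    {"dp": [0, 0, -0.8], "twist": 0},
    {"dp": [-0.9, 0, -0.8], "twist": 0},
    {"dp": [-0.9, 0, -0.6], "twist": 0},
    {"dp": [-0.9, 0, 0], "twist": 0},
    {"dp": [-0.9, 0, 0], "twist": 0},
    {"dp": [-0.9, 0, 0], "twist": 0},
    {"dp": [0, 0, 0], "twist": 0},
  ],
)

```text
time_s: 22.35
ee_pos: [0.5649, -0.3097, 0.1669]
eef_rot: [3.141, 0.001, 1.067]
force: [0.4, -0.2, 0.4]
grip_width: 0.0007
grip_force: 0.0
```

```bash
python3 -c "
from h import *
lines(95,334);report('side','pics/s3.png');o=ctrl.get_obs();print(o['time_s'],o['ee_pos'],o['eef_rot'])"
```

```text
top [ 0.5796 -0.0829] 12: 34.82
 hour {'slope_ang': np.float64(93.87), 'thru_c': np.float64(95.29), 'axis_off_mm': np.float64(1.06)}
 min {'slope_ang': np.float64(332.54), 'thru_c': np.float64(332.87), 'axis_off_mm': np.float64(0.49)}
side [ 0.5806 -0.0822] 12: 34.019999999999996
 hour {'slope_ang': np.float64(94.92), 'thru_c': np.float64(95.22), 'axis_off_mm': np.float64(0.23)}
 min {'slope_ang': np.float64(331.87), 'thru_c': np.float64(333.09), 'axis_off_mm': np.float64(1.83)}
side c [ 0.5806 -0.0823] r 0.1282
mark phase 4.04 [(np.float64(34.0), 172), (np.float64(124.0), 115), (np.float64(154.0), 127), (np.float64(184.0), 135), (np.float64(274.0), 112)]
0.0435 [(np.float64(94.8), 16.5, np.float32(31.0)), (np.float64(323.6), 9.5, np.float32(40.0))]
0.0525 [(np.float64(332.0), 5.5, np.float32(32.0))]
22.5 [ 0.56731246 -0.30569689  0.16678268] [ 3.14144816e+00 -1.72059570e-04  1.07143677e+00]
```

View pics/s3.png

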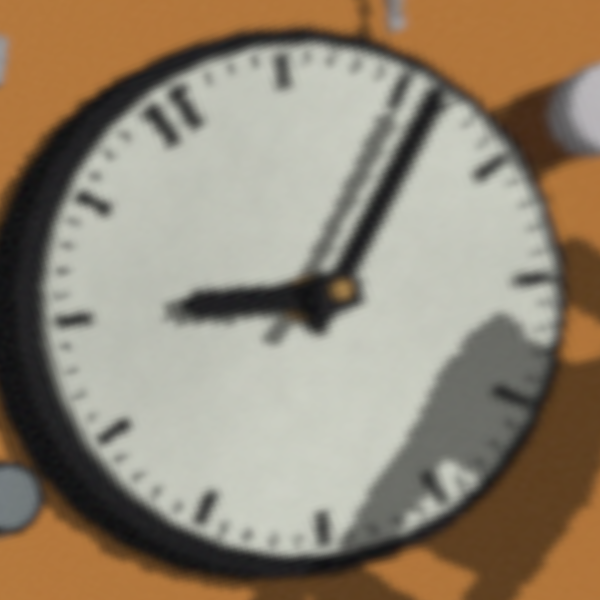

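```bash
cat >> h.py <<'E'
def marks(n):
    im,_=ctrl.camera(n);c,r=dial_center(n,im,C,.034);out=[]
    for k in range(12):
        a=35+30*k;ths=np.radians(np.arange(a-9,a+9,.25));p=fine(n,im,c,.034,np.arange(.109,.121,.001),ths).mean(0)
        m=np.median(p);w=np.clip(m*.8-p,0,None);out.append(round(float(np.degrees((w*ths).sum()/w.sum())-a),2))
    print(n,c.round(4),out,np.median(out))
E
python3 -c "
from h import *
marks('top');marks('side')"
```

```text
top [ 0.5795 -0.0829] [-0.02, 0.05, -0.02, -0.14, 0.03, 0.94, -0.3, 0.03, -0.17, -0.1, -0.55, -0.04] -0.03
side [ 0.5805 -0.0823] [-0.1, -0.24, 0.08, 0.22, 0.53, 1.29, 0.47, 0.48, 0.18, -0.11, -5.31, -0.59] 0.13
```

The marks put twelve at 35.0°, so ten is at 95.0° and two at 335.0°. The short hand is on target, and the long hand at about 332.8° needs another 2.2°.

Call:
step_arm(
  deltas=[
    {"dp": [0.9, 0, 0], "twist": 0},
    {"dp": [0.9, 0, 0], "twist": 0},
    {"dp": [0.9, 0, 0], "twist": 0},
    {"dp": [0.9, 0, 0], "twist": 0},
    {"dp": [0.8, 0, 0.4], "twist": 0},
    {"dp": [0, 0, 0.7], "twist": 0},
    {"dp": [0, 0, 0.7], "twist": 0},
    {"dp": [0, 0, 0.6], "twist": 0},
    {"dp": [0, 0, 0.4], "twist": 0},
    {"dp": [0, 0, 0.2], "twist": 0},
    {"dp": [0, 0, 0], "twist": 0},
  ],
)

```text
time_s: 23.7
ee_pos: [0.6514, -0.1508, 0.0461]
eef_rot: [-3.141, 0.0, 1.073]
force: [0.1, -1.7, -0.2]
grip_width: 0.0002
grip_force: 0.0
```

```bash
python3 - <<'E'
from h import *
o=ctrl.get_obs();yaw=np.degrees(o['eef_rot'][2])%360;P=o['ee_pos']
c=np.array([.580,-.083]);p0=np.array([.6577,-.1406]);a=np.radians(2.2);R=np.array([[np.cos(a),-np.sin(a)],[np.sin(a),np.cos(a)]])
p=c+R@(p0-c);print(P,yaw,p,rows((*P,yaw),(*p,P[2],61.46+2.2),4))
E
```

```text
[ 0.65137931 -0.15083127  0.04608099] 61.458845722415 [ 0.65985387 -0.13757481] [([0.098, 0.007, -0.0], np.float64(-0.138)), ([0.098, 0.008, -0.0], np.float64(-0.138)), ([0.098, 0.009, -0.0], np.float64(-0.138)), ([0.098, 0.01, -0.0], np.float64(-0.138))]
```

Call:
step_arm(
  deltas=[
    {"dp": [0.098, 0.007, 0], "twist": -0.14},
    {"dp": [0.098, 0.008, 0], "twist": -0.14},
    {"dp": [0.098, 0.009, 0], "twist": -0.14},
    {"dp": [0.05, 0.005, 0], "twist": -0.07},
    {"dp": [0.048, 0.005, 0], "twist": -0.07},
    {"dp": [0, 0, 0], "twist": 0},
    {"dp": [-0.2, 0, 0], "twist": 0},
    {"dp": [-0.1, 0, 0], "twist": 0},
    {"dp": [0, 0, -0.8], "twist": 0},
    {"dp": [0, 0, -0.8], "twist": 0},
    {"dp": [0, 0, -0.8], "twist": 0},
  ],
)

```text
time_s: 24.8
ee_pos: [0.6542, -0.1493, 0.1438]
eef_rot: [-3.141, 0.0, 1.111]
force: [-0.0, 0.5, 0.5]
grip_width: 0.0004
grip_force: 0.0
```

Call:
step_arm(
  deltas=[
    {"dp": [-0.9, 0, -0.6], "twist": 0},
    {"dp": [-0.9, 0, 0], "twist": 0},
    {"dp": [-0.9, 0, 0], "twist": 0},
    {"dp": [-0.9, 0, 0], "twist": 0},
    {"dp": [-0.9, 0, 0], "twist": 0},
    {"dp": [0, 0, 0], "twist": 0},
  ],
)

```text
time_s: 25.4
ee_pos: [0.5726, -0.314, 0.1666]
eef_rot: [-3.141, 0.001, 1.107]
force: [-0.7, -0.8, 0.5]
grip_width: 0.0004
grip_force: 0.0
```

```bash
python3 -c "
from h import *
lines(95,335);report('top','pics/t4.png');marks('top')"
```

```text
top [ 0.5796 -0.0829] 12: 33.95
 hour {'slope_ang': np.float64(93.85), 'thru_c': np.float64(95.28), 'axis_off_mm': np.float64(1.07)}
 min {'slope_ang': np.float64(333.55), 'thru_c': np.float64(335.01), 'axis_off_mm': np.float64(2.2)}
side [ 0.5806 -0.0822] 12: 33.25
 hour {'slope_ang': np.float64(95.01), 'thru_c': np.float64(95.24), 'axis_off_mm': np.float64(0.17)}
 min {'slope_ang': np.float64(334.56), 'thru_c': np.float64(335.28), 'axis_off_mm': np.float64(1.09)}
top c [ 0.5796 -0.0829] r 0.1278
mark phase 4.24 [(np.float64(34.2), 176)]
0.0435 [(np.float64(94.9), 16.5, np.float32(36.0)), (np.float64(335.4), 9.5, np.float32(38.0))]
0.0525 [(np.float64(335.0), 4.5, np.float32(39.0))]
top [ 0.5795 -0.0829] [-0.04, 0.03, -0.05, -0.16, 0.01, 1.16, -0.42, 0.04, -0.18, -0.08, -0.09, -0.03] -0.045
```

View pics/t4.png

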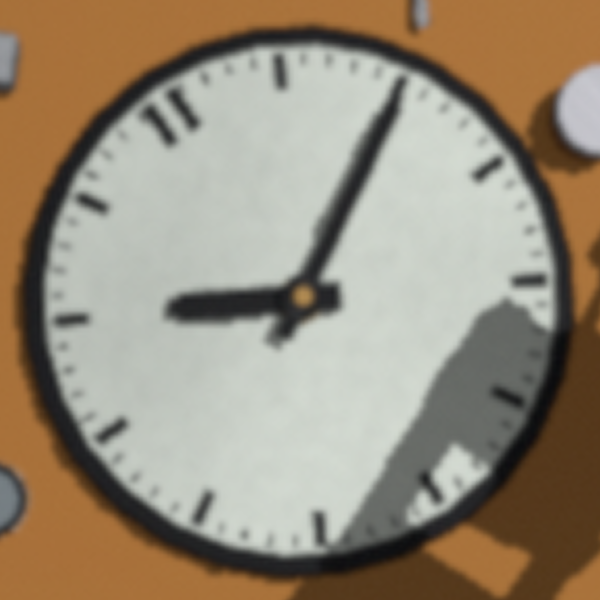

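The picture shows the long hand lying over the two mark at (400,85). The short hand points along the line to the ten mark at (72,320), and the clock hasn't moved.

```bash
python3 -c "
from h import *
print(ctrl.hand_in())"
```

```text
the job is handed in; nothing more can be done
None
```

The clock is handed in at about 25 s: by the camera measurements both hands are within about half a degree of their marks, the short hand on ten and the long hand on two, and the clock has not moved.

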